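# Find the hidden crossbar under the chassis plate and stand the transformer on it

## Robot

A 7-joint arm with a two-finger parallel gripper is mounted at the origin on the work surface. World frame = base frame: x ahead of the robot, y to its left, z up, the work surface at z = 0. Lengths are in m, angles in rad, forces in N, time in s.
With the tool pointing down it reaches from about 0.425 to 0.925 m from the base axis. Payload 6.8 kg.
Tool frame: the origin (TCP) lies at the very end of the fingers, on their centre line; the grasp point (between the pads) lies r.grasp_offset behind it (r.grasp_offset is the distance from the TCP to the grasp point, in m); z points along the fingers, y is the direction in which the jaws open and shut (so a half turn about z gives the same grasp; the last joint's range is limited). The gripper opens to 85 mm and grips with 20 to 120 N. Pads are 22 mm wide; open, the fingers measure 114 mm over their backs; the gripper's body (76 mm by 85 mm) begins 54 mm behind the grasp point. The pads swing forward as they close: fully open they stand 13 mm farther back than shut.
Start: joints at [-1.417, 0.477, 0.022, 1.555, -0.011, 1.109, -0.083], TCP at [0.175, 0.652, 0.231] pointing down, gripper open.
Joint ranges: [-2.96, 2.96], [-0.34, 2.1], [-1.41, 1.46], [0.24, 2.44], [-1.37, 4.51], [0.17, 1.92], [-2.96, 2.96]. Speed limits (rad/s): [2.39, 2.39, 3.14, 3.14, 3.14, 3.14, 3.14].

## Interface

Orientations are given as a rotation vector (axis times angle).
In Python, from bench import r gives the robot as it stands.
- The arm moves only by the shell command python3 -m jog 'ROWS' [FORCE]. ROWS is JSON, one flat list of numbers, 7 for each row, row after row: the turn, a rotation vector about the tool's x, y, z normalised to -1 to 1, where 1 is 180 degrees, then the shift along the tool's x, y, z normalised to -1 to 1, where 1 is 200 mm, then the opening, from 0 (shut) to 1 (fully open). In form: [wx, wy, wz, x, y, z, hand, wx, wy, wz, x, y, z, hand, ...]. A call has 1 to 12 rows; each row is the pose to reach, as a shift and turn from the pose measured when the call began, along the tool's axes at that moment, turning the shorter way round; what a row does not reach only later rows make up. A row lasts 1/10 s, in which the tool goes at most 50 mm and 8.59 degrees, less where a joint would pass 70% of its speed; a pose out of reach is approached as far as the arm can. A call with a number of a shift or a turn outside -1 to 1 is refused whole. A call with a gripper value outside its range is refused whole. The fingers move at their own pace and stop on an object; FORCE is the grip in N (left out, the last holds). Time passes only in rows, so rows that repeat a pose let the fingers close. It gives the time, the measured TCP pose, the force and the opening at its end, in the units of the state.
- r.get_obs(): the state, without advancing time (a new reading comes with each control period).
- r.grab_frame(name): name is "scene" or "top" or "wrist"; returns the picture (420x560x3 uint8, red, green, blue); there is no depth.
- r.calibration(name): a dict with "K" (3x3 intrinsics, pixels), "origin" and "rotation" of the camera in the world; the wrist camera has in their place "T_tool_cam" (4x4, takes a point from camera to tool coordinates, whose origin is the TCP and whose axes are the flange's). Camera axes: x right, y up, looking along -z (the intrinsics and any distortion apply to the point x, -y, -z); pixel columns grow to the right and rows downward; lengths in m; the calibration is good to about 2 mm. The wrist camera is an equidistant fisheye: a pixel r from the principal point sees the ray r / f radians off the axis. A picture is of the moment at which its call begins: read the wrist's pose just before it. calibration takes no time and is no camera call.
- r.hand_in(): hands the job in, once; it reports no verdict.
The state is a dict: "clock": time; "joints": joint angles; "qvel": joint speeds; "tau": joint torques, N m; "tcp_pos": TCP position; "orientation": TCP orientation; "contact_force": force on the tool from outside, world axes, zero at the start; "moment": the same for the moment, N m; "grip_width": finger opening in m.
Only numpy, scipy, OpenCV 4.12 (cv2) and the standard library are available. Lean on these libraries where they do the work, as an engineer would, in place of code of your own. Each camera call takes 0.05 s, during which the arm holds its last target.

## Task

The unscrewed top plate of the instrument chassis rocks on soft foam over one crossbar that cannot be seen. With the empty, closed fingers press gently along the plate to feel where it is stiffest, then pick up the large transformer with the mounting feet and set it down gently, upright, on the plate right over the bar, so that the plate stays level under its weight, and let go. Leave the small transformer and the round capacitor, which stand near it, where they are.

Things in the scene. Friction and masses are not known exactly. Their poses are not given: they have to be found in the camera images.
- chassis: Grey steel instrument case, fixed to the bench, 170 (x) by 360 (y) by 100 mm high; origin at the centre of its underside, z up, y along its length, knobs on the -x side. Under its loose top plate one straight bar, unseen, runs along x at an unknown y between -90 and +90 mm; it does not move. Pushed over the bar the plate sinks about 0.15 mm per newton; beside it the plate rocks about the bar.
- plate_mid (a point): Centre of the upper face of the top plate at rest (100 mm above the chassis' origin, same axes). Rigid aluminium, 158 (x) by 348 (y) by 3 mm, level, 1.5 mm proud of the walls. Foam resists rocking with about 5 N m/rad: sinking per newton grows by the square of the distance along y from the bar (by 0.2 mm at 30 mm, 2 mm at 100 mm), at any x. It springs back; stops at 0.14 rad.
- transformer: The largest transformer, 0.6 to 0.9 kg: dark core 66 (x) by 30 (y) by 56 mm high, a brown coil block through it, 42 (x) by 46 (y), from 12 to 44 mm above its underside, and two thin steel feet at the bottom of its x ends (90 over the feet, 30 wide). Grip the coil's flat y faces, 46 mm apart, from above. Origin at the centre of its underside, under its centre of mass; z up.
- small_transformer: Bystander: a smaller transformer of the same kind without feet, 41 by 29 by 35 high, origin at the centre of its underside.
- capacitor: Bystander: upright round can, diameter 35, 52 high with two studs on top, origin at the centre of its underside.
Mind the look-alikes: they are no part of the job. Leave any purple or yellow look-alike of the transformer alone.

How it is judged:
By the outcome, as a careful person would: the job done as asked, in the order asked, and still so for the second after the job is handed in, with the robot touching nothing.
It also fails if it takes over 72 s, if anything falls off the work surface, if the arm or the gripper's body presses on something with over 40 N, if the wrist force passes 120 N, or if a joint passes its speed limit or range.

## Working session

There is one attempt and no reset: what is moved stays moved. The work goes in short steps, Python scripts to look and compute and a shell command to move; the robot and the scene stay as the last step left them, time stands still between calls to the robot, and variables do not carry over. Pictures are saved under pics/ and viewed, and the job is handed in when it is done.

```bash
ls; mkdir -p pics
python3 - <<'E'
from bench import r
import cv2
o=r.get_obs()
for k,v in o.items(): print(k,v)
print(r.grasp_offset)
for n in ["scene","top","wrist"]:
    c=r.calibration(n); print(n,c)
    cv2.imwrite(f"pics/{n}0.png",r.grab_frame(n)[:,:,::-1])
E
```

```text
pics
clock 0.0
joints [-1.41709749  0.47778352  0.02231785  1.55644563 -0.01155837  1.10929245
 -0.08310355]
qvel [-2.31411581e-04 -8.09801644e-05  1.69546243e-03  4.31378241e-04
 -2.64209992e-04 -7.36271476e-04  4.74753543e-04]
tau [ 8.13837451e-04 -5.96456552e+01  1.60863899e+00 -2.81192833e+01
  1.25674755e-02  9.46954242e-03 -6.10710330e-06]
tcp_pos [0.1745345  0.65143578 0.23033885]
orientation [-4.10019701e-01 -3.11455407e+00  2.81966451e-03]
contact_force [ 0.05897376 -0.42315423 -0.46084695]
moment [-0.00608288 -0.01815358 -0.0036776 ]
grip_width 0.08541014405317496
0.0187
scene {'K': array([[496.67314261,   0.        , 276.14124447],
       [  0.        , 496.67314261, 212.23076337],
       [  0.        ,   0.        ,   1.        ]]), 'origin': array([ 0.75173498, -0.63265038,  0.80698398]), 'rotation': array([0.67055189, 0.16913968, 0.44352147])}
top {'K': array([[379.27950752,   0.        , 269.90761361],
       [  0.        , 379.27950752, 214.64303292],
       [  0.        ,   0.        ,   1.        ]]), 'origin': array([ 0.447377  , -0.09813681,  0.83762432]), 'rotation': array([ 0.05760425, -0.03502184, -1.5943681 ])}
wrist {'K': array([[325.1922621 ,   0.        , 275.42860388],
       [  0.        , 325.1922621 , 211.83700934],
       [  0.        ,   0.        ,   1.        ]]), 'T_tool_cam': array([[-3.06531849e-04,  9.63842148e-01,  2.66473676e-01,
         6.80010665e-02],
       [ 9.99999117e-01, -4.91620793e-05,  1.32814643e-03,
        -2.79583395e-04],
       [ 1.29322391e-03,  2.66473848e-01, -9.63841281e-01,
        -1.43000131e-01],
       [ 0.00000000e+00,  0.00000000e+00,  0.00000000e+00,
         1.00000000e+00]])}
```

View pics/scene0.png

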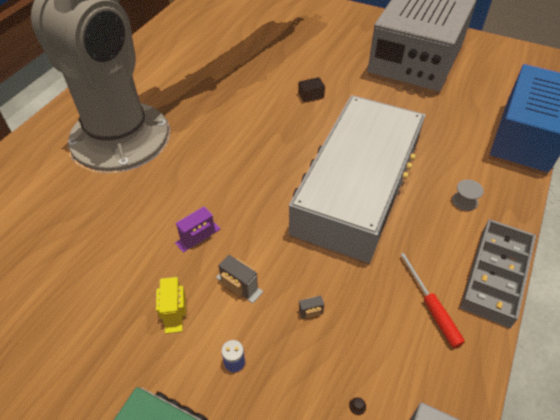

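View pics/top0.png

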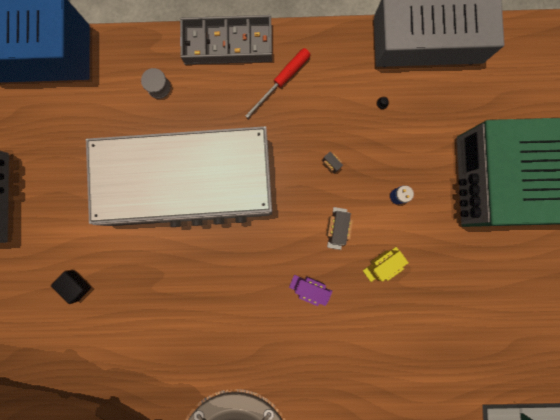

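View pics/wrist0.png

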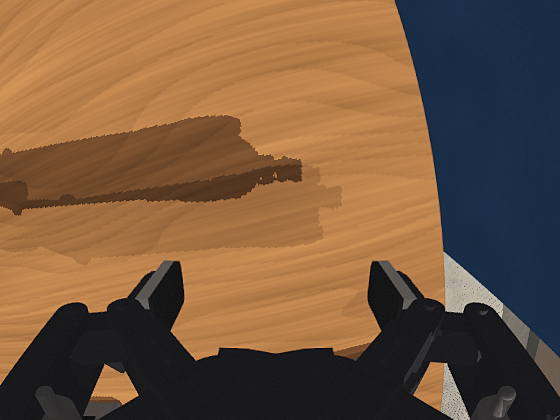

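The top view shows the chassis plate at about (88-270, 128-222). The large transformer with grey feet is at (340,228), the small one at (332,162) and the capacitor at (402,195). The purple (312,291) and yellow (387,265) look-alikes are ones to avoid.

```bash
cat > h.py <<'E'
import numpy as np, cv2
from bench import r
from scipy.spatial.transform import Rotation as R
def ray(n,u,v):
    c=r.calibration(n);K=c["K"]
    d=np.array([(u-K[0,2])/K[0,0],-(v-K[1,2])/K[1,1],-1.])
    return np.array(c["origin"]),R.from_rotvec(c["rotation"]).apply(d)
def p2w(n,u,v,z):
    o,d=ray(n,u,v); return o+d*(z-o[2])/d[2]
def w2p(n,p):
    c=r.calibration(n);K=c["K"];q=R.from_rotvec(c["rotation"]).inv().apply(np.array(p)-c["origin"])
    return K[0,2]+K[0,0]*q[0]/-q[2],K[1,2]-K[1,1]*q[1]/-q[2]
def ww(u,v,z):
    o=r.get_obs();c=r.calibration("wrist");K=c["K"];T=c["T_tool_cam"]
    a=np.array([u-K[0,2],v-K[1,2]]);rr=np.linalg.norm(a);th=rr/K[0,0];a=a/max(rr,1e-9)*np.sin(th)
    d=np.array([a[0],-a[1],-np.cos(th)])
    Rt=R.from_rotvec(o["orientation"]);d=Rt.apply(T[:3,:3]@d);p=Rt.apply(T[:3,3])+o["tcp_pos"]
    return p+d*(z-p[2])/d[2]
def st():
    o=r.get_obs();M=R.from_rotvec(o["orientation"]).as_matrix()
    print("t",o["clock"],"tcp",o["tcp_pos"].round(4),"F",np.round(o["contact_force"],2),"w",round(o["grip_width"],4));print(M.round(3))
    return o,M
E
python3 - <<'E'
from h import *
st()
a=cv2.imread("pics/top0.png");b=cv2.imread("pics/scene0.png")
cv2.imwrite("pics/c1.png",cv2.resize(a[110:240,75:285],None,fx=3.8,fy=3.8,interpolation=cv2.INTER_CUBIC))
cv2.imwrite("pics/c2.png",cv2.resize(a[140:310,280:430],None,fx=3.5,fy=3.5,interpolation=cv2.INTER_CUBIC))
cv2.imwrite("pics/c3.png",cv2.resize(b[200:380,140:350],None,fx=3.3,fy=3.3,interpolation=cv2.INTER_CUBIC))
E
```

```text
t 0.15 tcp [0.1746 0.6516 0.2306] F [ 0.67 -1.02  0.41] w 0.0854
[[-0.966  0.259 -0.   ]
 [ 0.259  0.966 -0.001]
 [-0.    -0.001 -1.   ]]
```

View pics/c1.png

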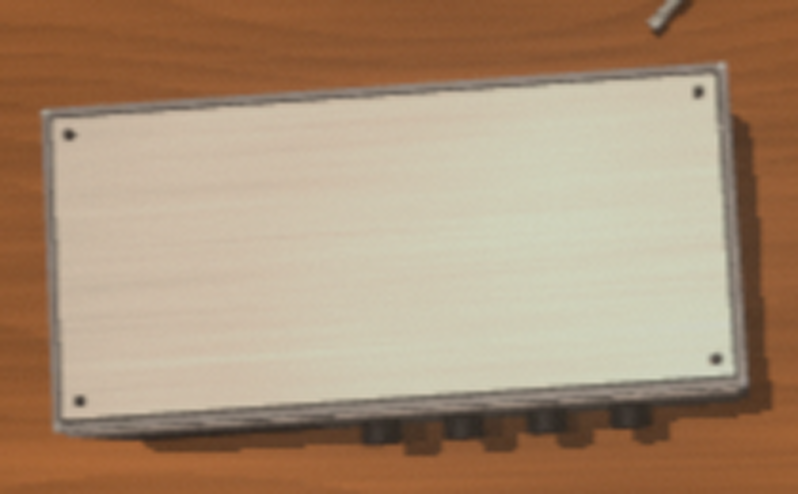

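View pics/c2.png

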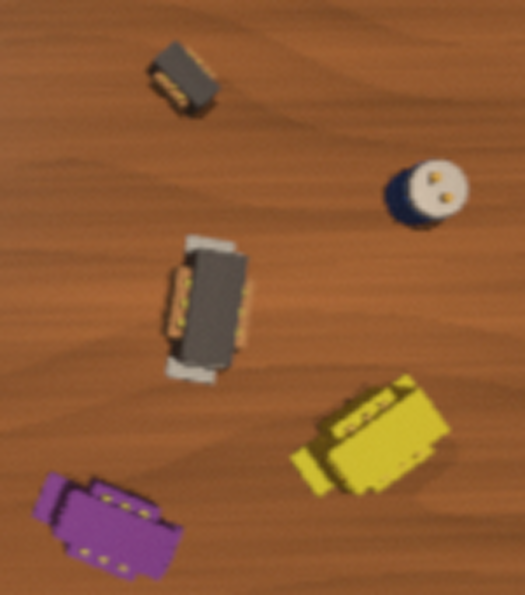

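View pics/c3.png

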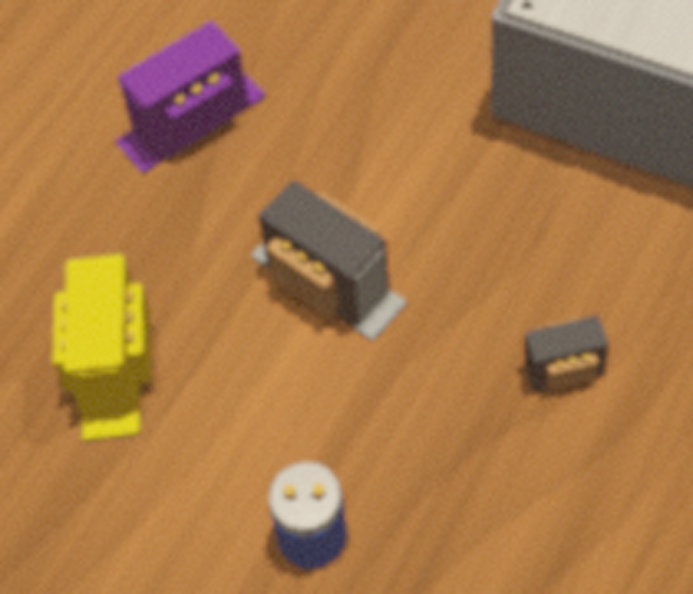

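Run:
```python
from h import *
pc=np.array([p2w("top",75+u/3.8,110+v/3.8,.1) for u,v in [(52,116),(717,71),(735,375),(62,420)]])
print(pc.round(4));c=pc.mean(0);print("plate",c)
sc=np.array([p2w("top",75+u/3.8,110+v/3.8,.1) for u,v in [(68,134),(698,92),(716,359),(80,401)]]);print(sc.mean(0))
ay=(pc[0]-pc[1]+pc[3]-pc[2])/2;ax=(pc[0]-pc[3]+pc[1]-pc[2])/2
print("len",np.linalg.norm(ay),np.linalg.norm(ax),"yaw",np.degrees([np.arctan2(-ay[0],ay[1]),np.arctan2(ax[1],ax[0])]))
tc=np.array([p2w("top",280+u/3.5,140+v/3.5,.056) for u,v in [(197,250),(246,256),(232,367),(184,361)]])
print(tc.round(4),tc.mean(0));l=(tc[0]-tc[3]+tc[1]-tc[2])/2;w=(tc[0]-tc[1]+tc[3]-tc[2])/2
print(np.linalg.norm(l),np.linalg.norm(w),np.degrees([np.arctan2(l[1],l[0]),np.arctan2(-w[0],w[1])]))
# feet outer corners
f=np.array([p2w("top",280+u/3.5,140+v/3.5,.001) for u,v in [(188,235),(235,241),(213,383),(166,377)]]);print(f.round(4),f.mean(0)); l=(f[0]-f[3]+f[1]-f[2])/2;print(np.linalg.norm(l),np.degrees(np.arctan2(l[1],l[0])))
# scene: top face
s=np.array([p2w("scene",140+u/3.3,200+v/3.3,.056) for u,v in [(293,184),(386,239),(357,271),(262,218)]]);print("scene",s.round(4),s.mean(0))
s=np.array([p2w("scene",140+75/3.3,200+0,.056)])
print("cap",p2w("top",280+439/3.5,140+187/3.5,.052),"small",p2w("top",280+186/3.5,140+75/3.5,.035))
s=np.array([p2w("scene",140+u/3.3,200+v/3.3,.1) for u,v in [(527,4)]]);print("screw sc",s,sc.round(4))
```

```text
[[ 0.6471  0.2682  0.1   ]
 [ 0.6612 -0.0798  0.1   ]
 [ 0.5026 -0.0855  0.1   ]
 [ 0.488   0.2623  0.1   ]]
plate [0.57472548 0.0912893  0.1       ]
[0.57410557 0.09176812 0.1       ]
len 0.3481440857381501 0.15898892127210063 yaw [2.37019164 2.08281789]
[[ 0.4968 -0.2244  0.056 ]
 [ 0.4925 -0.253   0.056 ]
 [ 0.4277 -0.2425  0.056 ]
 [ 0.4318 -0.2146  0.056 ]] [ 0.4622036  -0.23359073  0.056     ]
0.06569747228024178 0.0285730605562321 [-8.89462803 -8.45402911]
[[ 0.5099 -0.2279  0.001 ]
 [ 0.5053 -0.2573  0.001 ]
 [ 0.4166 -0.2404  0.001 ]
 [ 0.421  -0.2112  0.001 ]] [ 0.46319838 -0.23419627  0.001     ]
0.09039726064333196 -10.724135560386522
scene [[ 0.4377 -0.2171  0.056 ]
 [ 0.5006 -0.2258  0.056 ]
 [ 0.4962 -0.2503  0.056 ]
 [ 0.4337 -0.2439  0.056 ]] [ 0.46705035 -0.23425757  0.056     ]
cap [ 0.53084611 -0.3690506   0.052     ] small [ 0.60506406 -0.22468982  0.035     ]
screw sc [[ 0.51330114 -0.07589176  0.1       ]] [[ 0.6373  0.2597  0.1   ]
 [ 0.6504 -0.0697  0.1   ]
 [ 0.5111 -0.0759  0.1   ]
 [ 0.4975  0.2529  0.1   ]]
```

```bash
python3 -m jog '[0,0,-0.0956,-1,-0.74,0,0, 0,0,-0.0956,-1,-0.74,0,0, 0,0,-0.0956,-1,-0.74,0,0, 0,0,-0.0956,-1,-0.74,0,0, 0,0,-0.0956,-1,-0.74,0,0, 0,0,-0.0956,-1,-0.74,0,0]'
python3 - <<'E'
from h import *
o,M=st()
s=.06;t=np.array([.574-.039*s,.0915+s,.13])
print((M.T@(t-o["tcp_pos"])/.2).round(4))
E
```

```text
clock: 0.75
tcp_pos: [0.3355, 0.4499, 0.2307]
orientation: [-0.043, 3.139, -0.008]
contact_force: [0.5, 0.2, 0.3]
grip_width: 0.0008
t 0.75 tcp [0.3355 0.4499 0.2307] F [0.54 0.24 0.31] w 0.0008
[[-1.    -0.027  0.002]
 [-0.027  1.    -0.005]
 [-0.002 -0.005 -1.   ]]
[-1.139  -1.5207  0.5132]
```

```bash
python3 -m jog '[0,0,-0.004,-0.7,-0.95,0,0, 0,0,-0.004,-0.7,-0.95,0,0, 0,0,-0.004,-0.7,-0.95,0,0, 0,0,-0.004,-0.7,-0.95,0,0, 0,0,-0.004,-0.7,-0.95,0,0, 0,0,-0.004,-0.7,-0.95,0,0]'
python3 - <<'E'
from h import *
o,M=st()
s=.06;t=np.array([.574-.039*s,.0915+s,.125])
print((M.T@(t-o["tcp_pos"])/.2).round(4))
E
```

```text
clock: 1.35
tcp_pos: [0.4848, 0.2568, 0.232]
orientation: [-0.045, 3.137, -0.013]
contact_force: [-0.2, 0.2, -0.6]
grip_width: 0.0001
t 1.35 tcp [0.4848 0.2568 0.232 ] F [-0.24  0.17 -0.57] w 0.0001
[[-1.    -0.029  0.004]
 [-0.029  1.    -0.008]
 [-0.004 -0.008 -1.   ]]
[-0.4172 -0.5343  0.5411]
```

```bash
python3 -m jog '[0,0,-0.003,-0.417,-0.534,0,0, 0,0,-0.003,-0.417,-0.534,0,0, 0,0,-0.003,-0.417,-0.534,0.3,0, 0,0,-0.003,-0.417,-0.534,0.54,0, 0,0,-0.003,-0.417,-0.534,0.54,0, 0,0,-0.003,-0.417,-0.534,0.54,0, 0,0,-0.003,-0.417,-0.534,0.54,0, 0,0,-0.003,-0.417,-0.534,0.54,0]'
cat >> h.py <<'E'
def avg(n=4):
    F=[];P=[]
    for i in range(n):
        r.grab_frame("wrist");o=r.get_obs();F.append(o["contact_force"]);P.append(o["tcp_pos"])
    F=np.array(F);P=np.array(P)
    print("t",round(o["clock"],2),"P",P.mean(0).round(5),"sd",P.std(0).round(5),"F",F.mean(0).round(2),"sd",F.std(0).round(2))
    return P.mean(0),F.mean(0)
E
python3 - <<'E'
from h import *
avg(6);o,M=st()
s=.06;t=np.array([.574-.039*s,.0915+s,.105])
print((M.T@(t-o["tcp_pos"])/.2).round(4))
E
```

```text
clock: 2.15
tcp_pos: [0.5725, 0.1529, 0.1269]
orientation: [-0.061, 3.135, -0.01]
contact_force: [-0.1, 1.0, 0.8]
grip_width: 0.0001
t 2.45 P [0.57219 0.15242 0.12657] sd [0.00023 0.00033 0.00038] F [0.03 0.11 0.06] sd [0.46 0.13 0.47]
t 2.45 tcp [0.5718 0.152  0.126 ] F [-0.76  0.03 -0.27] w 0.0001
[[-0.999 -0.038  0.005]
 [-0.038  0.999 -0.007]
 [-0.005 -0.008 -1.   ]]
[ 0.0014 -0.0015  0.1048]
```

```bash
python3 -m jog '[0,0,0,0,0,0.1,0, 0,0,0,0,0,0.12,0, 0,0,0,0,0,0.13,0, 0,0,0,0,0,0.14,0, 0,0,0,0,0,0.143,0, 0,0,0,0,0,0.143,0]'
python3 - <<'E'
from h import *
avg(8)
E
```

```text
clock: 3.05
tcp_pos: [0.5718, 0.1518, 0.098]
orientation: [-0.06, 3.136, -0.011]
contact_force: [-3.0, -0.2, 4.7]
grip_width: -0.0003
t 3.45 P [0.57183 0.15175 0.09799] sd [2.e-05 1.e-05 5.e-05] F [-3.41 -0.54  5.3 ] sd [0.37 0.42 0.58]
```

```bash
python3 -m jog '[0,0,0,0,0,0.005,0, 0,0,0,0,0,0.005,0, 0,0,0,0,0,0.005,0, 0,0,0,0,0,0.005,0]'
python3 - <<'E'
from h import *
avg(8)
E
python3 -m jog '[0,0,0,0,0,-0.04,0, 0,0,0,0.005,-0.3,-0.04,0, 0,0,0,0.012,-0.3,-0.04,0,  0,0,0,0.012,-0.3,-0.02,0,  0,0,0,0.012,-0.3,-0.015,0]'
python3 - <<'E'
from h import *
avg(3)
E
```

```text
clock: 3.85
tcp_pos: [0.5718, 0.1518, 0.0977]
orientation: [-0.06, 3.136, -0.011]
contact_force: [-3.7, -0.7, 5.6]
grip_width: -0.0005
t 4.25 P [0.57185 0.15174 0.09767] sd [2.e-05 1.e-05 2.e-05] F [-3.63 -0.76  6.1 ] sd [0.48 0.35 0.44]
clock: 4.75
tcp_pos: [0.5718, 0.0923, 0.1009]
orientation: [-0.059, 3.136, -0.01]
contact_force: [-0.8, 0.5, 0.1]
grip_width: 0.0001
t 4.9 P [0.57163 0.09329 0.10081] sd [1.0e-05 1.5e-04 6.0e-05] F [-0.14  0.26 -0.18] sd [0.45 0.77 0.17]
```

```bash
python3 -m jog '[0,0,0,0,0,0.005,0, 0,0,0,0,0,0.012,0, 0,0,0,0,0,0.02,0, 0,0,0,0,0,0.025,0, 0,0,0,0,0,0.025,0]'
python3 - <<'E'
from h import *
avg(10)
E
python3 -m jog '[0,0,0,0,0,-0.03,0, 0,0,0,0,0.15,-0.03,0, 0,0,0,0,0.15,-0.03,0,  0,0,0,0,0.15,-0.02,0,  0,0,0,0,0.15,-0.015,0]'
python3 - <<'E'
from h import *
avg(3)
E
```

```text
clock: 5.4
tcp_pos: [0.5719, 0.0947, 0.0974]
orientation: [-0.065, 3.136, -0.008]
contact_force: [-5.4, 0.9, 14.7]
grip_width: 0.0
t 5.9 P [0.57189 0.09471 0.09742] sd [1.e-05 2.e-05 1.e-05] F [-5.4   1.29 14.37] sd [0.44 0.24 0.2 ]
clock: 6.4
tcp_pos: [0.5704, 0.1239, 0.0999]
orientation: [-0.064, 3.136, -0.009]
contact_force: [-0.6, -0.3, -0.0]
grip_width: -0.0001
t 6.55 P [0.57048 0.12372 0.09993] sd [6.e-05 2.e-05 1.e-04] F [-0.26  0.55  0.36] sd [0.54 0.14 0.72]
```

```bash
python3 -m jog '[0,0,0,0,0,0.005,0, 0,0,0,0,0,0.01,0, 0,0,0,0,0,0.015,0, 0,0,0,0,0,0.02,0, 0,0,0,0,0,0.02,0]'
python3 - <<'E'
from h import *
avg(10)
E
python3 -m jog '[0,0,0,0,0,-0.03,0, 0,0,0,0,-0.4,-0.03,0, 0,0,0,0,-0.4,-0.03,0,  0,0,0,0,-0.4,-0.02,0,  0,0,0,0,-0.4,-0.015,0]'
python3 - <<'E'
from h import *
avg(3)
E
```

```text
clock: 7.05
tcp_pos: [0.5708, 0.1235, 0.0976]
orientation: [-0.062, 3.136, -0.008]
contact_force: [-5.3, 0.3, 15.8]
grip_width: 0.0001
t 7.55 P [0.57077 0.12353 0.09767] sd [2.e-05 2.e-05 2.e-05] F [-5.14 -0.54 15.24] sd [0.53 0.41 0.24]
clock: 8.05
tcp_pos: [0.5738, 0.0424, 0.1009]
orientation: [-0.058, 3.136, -0.008]
contact_force: [-0.0, -0.5, -0.3]
grip_width: -0.0003
t 8.2 P [0.57376 0.04453 0.1008 ] sd [4.0e-05 4.8e-04 6.0e-05] F [-0.13  0.49 -0.23] sd [0.5  0.29 0.46]
```

```bash
python3 -m jog '[0,0,0,0,0,0.005,0, 0,0,0,0,0,0.015,0, 0,0,0,0,0,0.025,0, 0,0,0,0,0,0.03,0, 0,0,0,0,0,0.035,0, 0,0,0,0,0,0.035,0]'
python3 - <<'E'
from h import *
avg(10)
E
python3 -m jog '[0,0,0,0,0,-0.03,0, 0,0,0,0,0.15,-0.03,0, 0,0,0,0,0.15,-0.03,0,  0,0,0,0,0.15,-0.02,0,  0,0,0,0,0.15,-0.015,0]'
python3 - <<'E'
from h import *
avg(3)
E
```

```text
clock: 8.8
tcp_pos: [0.5739, 0.0465, 0.0942]
orientation: [-0.067, 3.136, -0.004]
contact_force: [-2.6, 2.7, 6.7]
grip_width: 0.0001
t 9.3 P [0.57394 0.04647 0.09433] sd [1.e-05 1.e-05 2.e-05] F [-2.18  3.36  6.67] sd [0.43 0.44 0.39]
clock: 9.8
tcp_pos: [0.5731, 0.077, 0.0978]
orientation: [-0.067, 3.135, -0.002]
contact_force: [-1.7, 4.3, 7.7]
grip_width: -0.0002
t 9.95 P [0.5731  0.07689 0.0978 ] sd [5.0e-05 1.3e-04 7.0e-05] F [-1.15  3.64  6.05] sd [0.3  0.32 0.45]
```

```bash
python3 -m jog '[0,0,0,0,0,-0.04,0, 0,0,0,0,0.5,-0.04,0, 0,0,0,0,0.53,-0.04,0,  0,0,0,0,0.53,-0.03,0,  0,0,0,0,0.53,-0.02,0,  0,0,0,0,0.53,-0.02,0]'
python3 - <<'E'
from h import *
avg(3)
E
python3 -m jog '[0,0,0,0,0,0.005,0, 0,0,0,0,0,0.015,0, 0,0,0,0,0,0.025,0, 0,0,0,0,0,0.03,0, 0,0,0,0,0,0.035,0, 0,0,0,0,0,0.035,0]'
python3 - <<'E'
from h import *
avg(10);st()
E
```

```text
clock: 10.55
tcp_pos: [0.5686, 0.1803, 0.1013]
orientation: [-0.063, 3.136, -0.005]
contact_force: [-0.3, -0.9, -0.8]
grip_width: 0.0001
t 10.7 P [0.56895 0.17993 0.10164] sd [8.0e-05 1.3e-04 9.0e-05] F [ 0.16 -0.12  0.24] sd [0.44 0.79 0.06]
clock: 11.3
tcp_pos: [0.5695, 0.1793, 0.095]
orientation: [-0.06, 3.134, -0.005]
contact_force: [-0.4, -3.8, 5.7]
grip_width: 0.0002
t 11.8 P [0.56954 0.1793  0.09515] sd [1.e-05 1.e-05 2.e-05] F [-0.14 -3.42  5.59] sd [0.44 0.71 0.47]
t 11.8 tcp [0.5695 0.1793 0.0952] F [-0.41 -2.9   6.13] w -0.0003
[[-0.999 -0.038  0.007]
 [-0.038  0.999 -0.003]
 [-0.007 -0.004 -1.   ]]
```

```bash
python3 -m jog '[0,0,0,0,0,-0.055,0, 0,0,0,0,-0.25,-0.055,0, 0,0,0,0,-0.5,-0.055,0,  0,0,0,0,-0.53,-0.05,0,  0,0,0,0,-0.53,-0.03,0,  0,0,0,0,-0.53,-0.03,0]'
python3 - <<'E'
from h import *
avg(3)
E
python3 -m jog '[0,0,0,0,0,0.005,0, 0,0,0,0,0,0.015,0, 0,0,0,0,0,0.02,0, 0,0,0,0,0,0.025,0, 0,0,0,0,0,0.025,0, 0,0,0,0,0,0.025,0]'
python3 - <<'E'
from h import *
avg(10);st()
from scipy.optimize import least_squares
D=np.array([[.15175,.09799,5.3],[.15174,.09767,6.1],[.09471,.09742,14.37],[.12353,.09767,15.24],[.04647,.09433,6.67],[.1793,.09515,5.59]])
P,F=avg(4)
D=np.vstack([D,[P[1],P[2],F[2]]])
def res(p):
    yb,z0,e,c0=p
    d=np.maximum(abs(D[:,0]-yb)-e,0)
    zp=z0-D[:,2]*(c0+d**2/5)
    return np.r_[(zp-D[:,1])*1e3,(c0-.00015)*3e4,(e-.005)*200]
f=least_squares(res,[.113,.1,.004,.00015],x_scale=[.01,.001,.003,1e-4]);print(f.x,f.fun.round(3))
E
```

```text
clock: 12.4
tcp_pos: [0.5732, 0.0751, 0.1012]
orientation: [-0.062, 3.135, -0.004]
contact_force: [0.2, 1.4, -0.6]
grip_width: 0.0
t 12.55 P [0.57335 0.07568 0.10136] sd [8.e-05 7.e-05 6.e-05] F [-0.14  0.29 -0.19] sd [0.38 0.64 0.7 ]
clock: 13.15
tcp_pos: [0.5736, 0.0773, 0.0972]
orientation: [-0.067, 3.134, -0.001]
contact_force: [-3.4, 3.3, 8.0]
grip_width: -0.0002
t 13.65 P [0.57359 0.07726 0.09725] sd [1.e-05 2.e-05 1.e-05] F [-3.08  2.71  8.09] sd [0.41 0.27 0.32]
t 13.65 tcp [0.5736 0.0773 0.0973] F [-2.9   2.76  7.66] w 0.0001
[[-0.999 -0.043  0.007]
 [-0.043  0.999 -0.001]
 [-0.007 -0.001 -1.   ]]
t 13.85 P [0.57359 0.07725 0.09724] sd [0.e+00 2.e-05 1.e-05] F [-2.95  2.82  8.57] sd [0.44 0.12 0.23]
[0.11228462 0.10007866 0.00546193 0.00015081] [ 0.064  0.079  0.07   0.008 -0.116 -0.15   0.045  0.024  0.092]
```

```bash
python3 -m jog '[0,0,0,0,0,-0.2,0, 0,0,0,0.1,-0.2,-0.4,0, 0,0,0.02,0.2,-0.5,-0.5,0, 0,0,0.067,0.4,-0.75,-0.5,1, 0,0,0.067,0.5,-1,-0.5,1, 0,0,0.067,0.6,-1,-0.5,1, 0,0,0.067,0.6,-1,-0.5,1]'
python3 - <<'E'
from h import *
for n,u,v in [("purple",280+110/3.5,140+525/3.5),("yellow",280+390/3.5,140+435/3.5)]: print(n,p2w("top",u,v,.056).round(3))
o,M=st()
t=np.array([.463,-.234,.20])
print((M.T@(t-o["tcp_pos"])/.2).round(4))
E
```

```text
clock: 14.55
tcp_pos: [0.4568, -0.1329, 0.1965]
orientation: [0.277, 3.124, -0.002]
contact_force: [0.6, 0.5, -0.2]
grip_width: 0.0582
purple [ 0.338 -0.168  0.056]
yellow [ 0.386 -0.333  0.056]
t 14.55 tcp [ 0.4568 -0.1329  0.1965] F [ 0.57  0.48 -0.21] w 0.0582
[[-0.984  0.176  0.005]
 [ 0.176  0.984 -0.002]
 [-0.005 -0.001 -1.   ]]
[-0.1194 -0.4923 -0.0165]
```

```bash
python3 -m jog '[0,0,0,-0.06,-0.25,0,1, 0,0,0,-0.12,-0.49,0,1, 0,0,0,-0.12,-0.49,0,1, 0,0,0,-0.12,-0.49,0,1, 0,0,0,-0.12,-0.49,0,1]'
python3 - <<'E'
from h import *
for i in range(3): r.grab_frame("top")
st();cv2.imwrite("pics/w1.png",r.grab_frame("wrist")[:,:,::-1])
E
```

```text
clock: 15.05
tcp_pos: [0.4634, -0.2322, 0.1963]
orientation: [0.275, 3.125, -0.001]
contact_force: [-0.4, 0.1, -0.6]
grip_width: 0.0856
t 15.2 tcp [ 0.4635 -0.2318  0.1965] F [-0.05 -0.79 -0.12] w 0.0853
[[-0.985  0.173  0.004]
 [ 0.173  0.985 -0.001]
 [-0.005 -0.    -1.   ]]
```

View pics/w1.png

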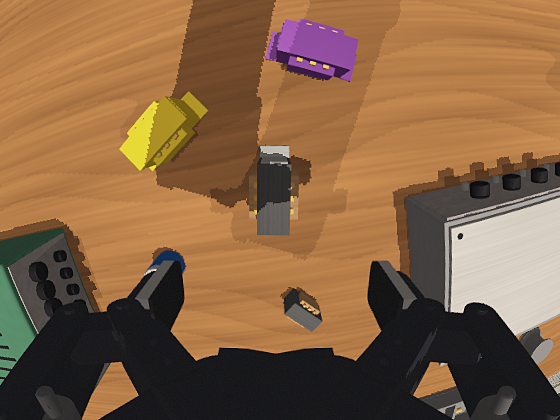

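The wrist view shows the transformer core centred near column 274, rows 160-235, and nearly vertical, so the yaw is close to aligned. I'll zoom in to refine it.

Run:
```python
import cv2
a=cv2.imread("pics/w1.png");cv2.imwrite("pics/w1c.png",cv2.resize(a[135:250,225:325],None,fx=5,fy=5,interpolation=cv2.INTER_CUBIC))
```

```text
(no output)
```

View pics/w1c.png

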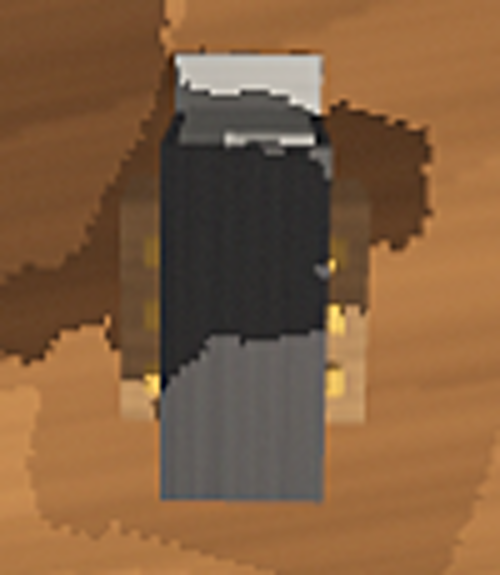

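Run:
```python
from h import *
tc=np.array([ww(225+u/5,135+v/5,.056) for u,v in [(161,145),(330,145),(323,500),(160,500)]])
print(tc.round(4),tc.mean(0));l=(tc[3]-tc[0]+tc[2]-tc[1])/2;w=(tc[1]-tc[0]+tc[2]-tc[3])/2
print(np.linalg.norm(l),np.linalg.norm(w),np.degrees([np.arctan2(l[1],l[0]),np.arctan2(w[1],w[0])]))
f=np.array([ww(225+u/5,135+v/5,.001) for u,v in [(176,55),(323,55)]]);print(f.mean(0)+l/np.linalg.norm(l)*.045)
o,M=st()
t=np.r_[tc.mean(0)[:2],.10];print(np.degrees(np.arctan2(M[1,1],M[0,1])),(M.T@(t-o["tcp_pos"])/.2).round(4))
```

```text
[[ 0.4286 -0.2427  0.056 ]
 [ 0.4338 -0.2136  0.056 ]
 [ 0.4985 -0.2255  0.056 ]
 [ 0.4932 -0.2552  0.056 ]] [ 0.46352533 -0.23426441  0.056     ]
0.06580498607099843 0.029892744221067052 [-10.72040777  80.00063898]
[ 0.46379595 -0.23391184  0.001     ]
t 15.25 tcp [ 0.4635 -0.232   0.1966] F [ 0.15 -0.21 -0.45] w 0.0853
[[-0.985  0.174  0.005]
 [ 0.174  0.985 -0.001]
 [-0.005 -0.    -1.   ]]
80.00129075733545 [ 3.000e-04 -1.100e-02  4.829e-01]
```

```bash
python3 -m jog '[0,0,0,0,-0.011,0.25,1, 0,0,0,0,-0.011,0.5,1, 0,0,0,0.002,-0.011,0.65,1, 0,0,0,0.002,-0.011,0.8,1, 0,0,0,0.002,-0.011,0.88,1, 0,0,0,0.002,-0.011,0.92,1, 0,0,0,0.002,-0.011,0.92,1]'
python3 - <<'E'
from h import *
avg(4);st()
E
```

```text
clock: 15.95
tcp_pos: [0.4633, -0.2336, 0.012]
orientation: [0.272, 3.127, -0.0]
contact_force: [-1.1, 0.4, 0.5]
grip_width: 0.0851
t 16.15 P [ 0.46426 -0.23429  0.01337] sd [0.00021 0.0002  0.00033] F [-0.13  0.03 -0.12] sd [0.64 0.31 0.44]
t 16.15 tcp [ 0.4644 -0.2345  0.0137] F [-0.62 -0.46 -0.18] w 0.085
[[-0.985  0.174  0.007]
 [ 0.174  0.985 -0.002]
 [-0.007 -0.    -1.   ]]
```

```bash
python3 -m jog '[0,0,0,0,0,0,0, 0,0,0,0,0,0,0, 0,0,0,0,0,0,0, 0,0,0,0,0,0,0, 0,0,0,0,0,0,0, 0,0,0,0,0,0,0, 0,0,0,0,0,0,0]' 60;  python3 -m jog '[0,0,0,0,0,-0.02,0, 0,0,0,0,0,-0.06,0, 0,0,0,0,0,-0.12,0, 0,0,0,0,0,-0.2,0, 0,0,0,0,0,-0.2,0, 0,0,0,0,0,-0.2,0]'
python3 - <<'E'
from h import *
avg(8);st();cv2.imwrite("pics/w2.png",r.grab_frame("wrist")[:,:,::-1]);cv2.imwrite("pics/s2.png",r.grab_frame("scene")[:,:,::-1])
E
```

```text
clock: 16.85
tcp_pos: [0.4649, -0.2345, 0.0144]
orientation: [0.273, 3.122, -0.001]
contact_force: [-0.1, 0.9, 6.2]
grip_width: 0.0451
clock: 17.45
tcp_pos: [0.4648, -0.2344, 0.0547]
orientation: [0.273, 3.121, -0.001]
contact_force: [0.2, 0.5, -6.1]
grip_width: 0.0454
t 17.85 P [ 0.46421 -0.23422  0.05391] sd [0.00011 0.0001  0.00014] F [-0.1   0.13 -6.67] sd [0.55 0.37 0.39]
t 17.85 tcp [ 0.4644 -0.2344  0.054 ] F [ 0.63 -0.42 -6.88] w 0.0449
[[-0.985  0.174  0.007]
 [ 0.174  0.985 -0.001]
 [-0.007 -0.    -1.   ]]
```

View pics/w2.png

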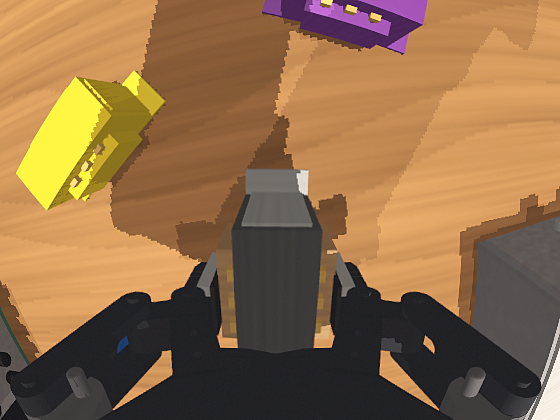

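View pics/s2.png

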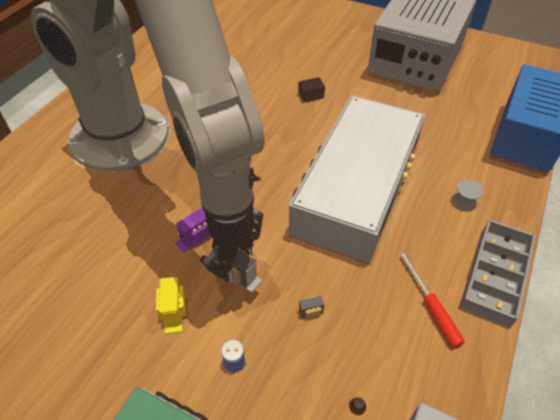

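```bash
python3 -m jog '[0,0,0,0,0,-0.2,0, 0,0,0,0,0,-0.4,0, 0,0,0,0,0.1,-0.6,0, 0,0,-0.03,-0.05,0.3,-0.6,0, 0,0,-0.068,-0.1,0.5,-0.6,0, 0,0,-0.068,-0.1,0.7,-0.6,0, 0,0,-0.068,-0.12,0.9,-0.6,0, 0,0,-0.068,-0.12,0.9,-0.6,0, 0,0,-0.068,-0.12,0.9,-0.6,0]'
python3 - <<'E'
from h import *
o,M=st()
t=np.array([.573,.1123,.165])
print(np.degrees(np.arctan2(M[1,1],M[0,1])),(M.T@(t-o["tcp_pos"])/.2).round(4))
E
```

```text
clock: 18.85
tcp_pos: [0.5184, -0.06, 0.1741]
orientation: [-0.066, 3.134, -0.002]
contact_force: [-0.1, -0.7, -7.4]
grip_width: 0.045
t 18.85 tcp [ 0.5184 -0.06    0.1741] F [-0.08 -0.72 -7.38] w 0.045
[[-0.999 -0.042  0.007]
 [-0.042  0.999 -0.001]
 [-0.006 -0.002 -1.   ]]
92.40671798843304 [-0.3088  0.8495  0.0459]
```

```bash
python3 -m jog '[0,0,0,-0.08,0.2,0,0, 0,0,0,-0.15,0.4,0,0, 0,0,0,-0.22,0.6,0,0, 0,0,0,-0.27,0.75,0,0, 0,0,0,-0.309,0.85,0.04,0, 0,0,0,-0.309,0.85,0.04,0, 0,0,0,-0.309,0.85,0.04,0, 0,0,0,-0.309,0.85,0.04,0]'
python3 - <<'E'
from h import *
P,F=avg(6);o,M=st()
t=np.array([.573,.1123,.116])
print((M.T@(t-P)/.2).round(4))
E
```

```text
clock: 19.65
tcp_pos: [0.5727, 0.1096, 0.1657]
orientation: [-0.061, 3.136, -0.005]
contact_force: [-0.0, -0.1, -6.3]
grip_width: 0.0448
t 19.95 P [0.57302 0.11086 0.16622] sd [7.0e-05 6.6e-04 1.4e-04] F [-0.11  0.05 -6.9 ] sd [0.45 0.6  0.24]
t 19.95 tcp [0.5731 0.1118 0.1663] F [-0.4   0.49 -7.38] w 0.0448
[[-0.999 -0.041  0.007]
 [-0.041  0.999 -0.001]
 [-0.007 -0.002 -1.   ]]
[0.0015 0.0076 0.2511]
```

```bash
python3 -m jog '[0,0,0,0,0.002,0.08,0, 0,0,0,0,0.002,0.15,0, 0,0,0,0,0.002,0.2,0, 0,0,0,0,0.002,0.23,0, 0,0,0,0,0.002,0.24,0, 0,0,0,0,0.002,0.24,0, 0,0,0,0,0.002,0.24,0]'
python3 - <<'E'
from h import *
P,F=avg(6);o,M=st()
t=np.array([.573,.1123,.113])
print((M.T@(t-P)/.2).round(4))
E
```

```text
clock: 20.65
tcp_pos: [0.5738, 0.1122, 0.1188]
orientation: [-0.064, 3.133, -0.002]
contact_force: [-0.2, 0.4, -7.0]
grip_width: 0.045
t 20.95 P [0.57369 0.1122  0.11879] sd [1.2e-04 2.0e-05 1.1e-04] F [ 0.38 -0.01 -6.61] sd [0.38 0.32 0.55]
t 20.95 tcp [0.5735 0.1122 0.1186] F [ 0.43  0.53 -5.72] w 0.0451
[[-0.999 -0.041  0.007]
 [-0.041  0.999 -0.001]
 [-0.007 -0.001 -1.   ]]
[0.0036 0.0007 0.0289]
```

```bash
python3 -m jog '[0,0,0,0,0,0.006,0, 0,0,0,0,0,0.01,0, 0,0,0,0,0,0.013,0, 0,0,0,0,0,0.016,0, 0,0,0,0,0,0.019,0, 0,0,0,0,0,0.021,0, 0,0,0,0,0,0.023,0, 0,0,0,0,0,0.024,0, 0,0,0,0,0,0.024,0]'
python3 - <<'E'
from h import *
P,F=avg(6)
E
```

```text
clock: 21.85
tcp_pos: [0.5735, 0.1122, 0.1139]
orientation: [-0.064, 3.134, -0.002]
contact_force: [-1.8, 0.6, -4.7]
grip_width: 0.0451
t 22.15 P [0.57355 0.11216 0.11391] sd [2.e-05 1.e-05 2.e-05] F [-1.23  0.1  -4.65] sd [0.61 0.57 0.5 ]
```

```bash
python3 -m jog '[0,0,0,0,0,0.003,0, 0,0,0,0,0,0.006,0, 0,0,0,0,0,0.009,0, 0,0,0,0,0,0.009,0, 0,0,0,0,0,0.009,0]'
python3 - <<'E'
from h import *
P,F=avg(6)
E
```

```text
clock: 22.65
tcp_pos: [0.5736, 0.1122, 0.1127]
orientation: [-0.064, 3.134, -0.002]
contact_force: [-4.8, -1.4, 4.8]
grip_width: 0.0455
t 22.95 P [0.57361 0.11216 0.11265] sd [2.e-05 1.e-05 1.e-05] F [-4.69 -0.68  4.91] sd [0.55 0.29 0.58]
```

```bash
python3 -m jog '[0,0,0,0,0,-0.003,0, 0,0,0,0,0,-0.005,0, 0,0,0,0,0,-0.005,0]'
python3 - <<'E'
from h import *
P,F=avg(5)
cv2.imwrite("pics/w3.png",r.grab_frame("wrist")[:,:,::-1])
E
```

```text
clock: 23.25
tcp_pos: [0.5737, 0.1122, 0.1135]
orientation: [-0.064, 3.133, -0.002]
contact_force: [-1.5, -1.2, -0.7]
grip_width: 0.0449
t 23.5 P [0.57365 0.11216 0.11349] sd [2.e-05 2.e-05 2.e-05] F [-2.11  0.29 -1.25] sd [0.39 0.22 0.46]
```

View pics/w3.png

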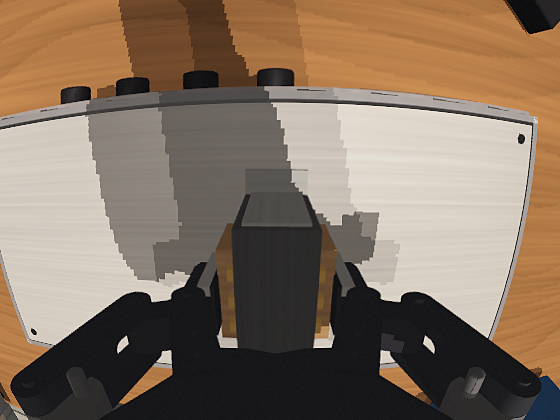

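The transformer is standing on the plate, aligned with it, with its core at about (277,270). Next I'll release it and retreat straight up.

```bash
python3 -m jog '[0,0,0,0,0,0,0.6, 0,0,0,0,0,0,0.7, 0,0,0,0,0,0,0.8, 0,0,0,0,0,0,0.9, 0,0,0,0,0,0,0.9]' 20; python3 -m jog '[0,0,0,0,0,-0.04,0.9, 0,0,0,0,0,-0.15,0.9, 0,0,0,0,0,-0.3,0.9, 0,0,0,0,0,-0.5,0.9, 0,0,0,0,0,-0.7,0.9, 0,0,0,0,0,-0.7,0.9, 0,0,0,0.5,0,-0.7,0.9, 0,0,0,1,0,-0.7,0.9, 0,0,0,1,0,-0.7,0.9, 0,0,0,1,0,-0.7,0.9]'
python3 - <<'E'
from h import *
st()
for n in ["top","scene","wrist"]: cv2.imwrite(f"pics/{n}4.png",r.grab_frame(n)[:,:,::-1])
E
```

```text
clock: 24.05
tcp_pos: [0.5739, 0.1122, 0.1137]
orientation: [-0.064, 3.133, -0.002]
contact_force: [-0.4, -0.1, -0.4]
grip_width: 0.0769
clock: 25.05
tcp_pos: [0.3709, 0.1038, 0.2518]
orientation: [-0.064, 3.133, -0.002]
contact_force: [-0.0, 1.9, 1.0]
grip_width: 0.0772
t 25.05 tcp [0.3709 0.1038 0.2518] F [-0.01  1.86  1.  ] w 0.0772
[[-0.999 -0.041  0.008]
 [-0.041  0.999 -0.001]
 [-0.008 -0.001 -1.   ]]
```

View pics/top4.png

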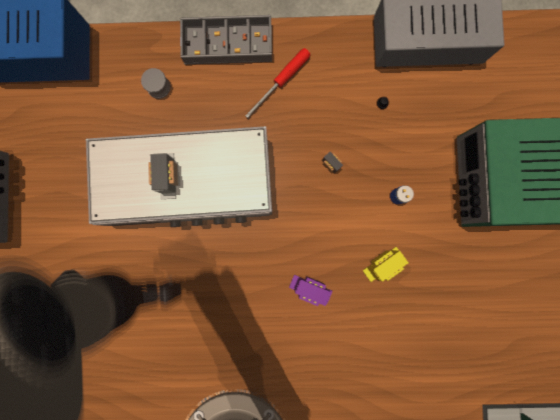

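View pics/scene4.png

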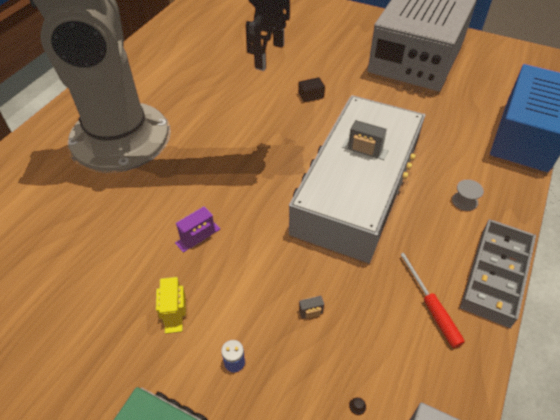

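View pics/wrist4.png

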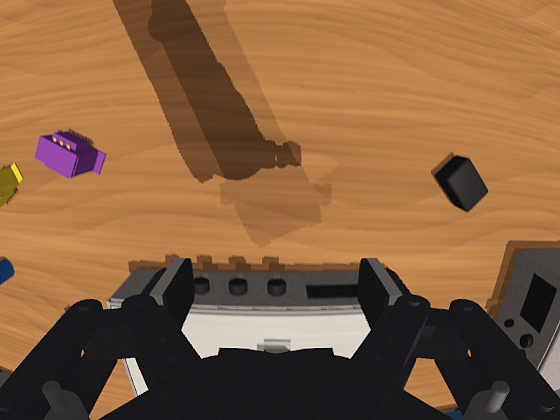

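The transformer stands upright on the plate, in the top view near (163,174) and in the scene view near (367,138). The other objects look unmoved. I'll check the plate is level by comparing the screws with the first pictures.

Run:
```python
from h import *
for n,z in [("top",.1),("scene",.1)]:
    a=cv2.cvtColor(cv2.imread(f"pics/{n}0.png"),6).astype(np.float32)
    b=np.mean([cv2.cvtColor(np.ascontiguousarray(r.grab_frame(n)[:,:,::-1]),6).astype(np.float32) for _ in range(3)],0).astype(np.float32)
    for p in [(.6373,.2597),(.6504,-.0697),(.5111,-.0759),(.4975,.2529)]:
        u,v=w2p(n,[*p,z]);u2,v2=w2p(n,[*p,z-.001]);u,v=int(round(u)),int(round(v))
        A,B=[cv2.resize(i[v-4:v+5,u-4:u+5],None,fx=8,fy=8,interpolation=cv2.INTER_CUBIC) for i in (a,b)]
        w=cv2.createHanningWindow(A.shape[::-1],cv2.CV_32F);s,c=cv2.phaseCorrelate(A,B,w)
        print(n,p,np.round(np.array(s)/8,2),"resp",round(c,2),"1mm sink=",np.round([u2-w2p(n,[*p,z])[0],v2-w2p(n,[*p,z])[1]],2))
    for q in [(.605,-.2247,.035),(.5308,-.369,.052)]:
        u,v=map(int,w2p(n,q));print("bystander diff",np.abs(a[v-12:v+13,u-12:u+13]-b[v-12:v+13,u-12:u+13]).mean().round(2))
a=cv2.imread("pics/top4.png");b=cv2.imread("pics/scene4.png")
cv2.imwrite("pics/c5.png",np.vstack([cv2.resize(a[135:215,110:220],(550,280)),cv2.resize(b[100:160,330:420],(550,310),interpolation=cv2.INTER_CUBIC)]))
```

```text
top (0.6373, 0.2597) [0.01 0.01] resp 0.83 1mm sink= [0.24 0.12]
top (0.6504, -0.0697) [0. 0.] resp 0.62 1mm sink= [0.02 0.14]
top (0.5111, -0.0759) [ 0. -0.] resp 0.93 1mm sink= [0.02 0.04]
top (0.4975, 0.2529) [-0. -0.] resp 0.97 1mm sink= [0.24 0.03]
bystander diff 7.72
bystander diff 9.65
scene (0.6373, 0.2597) [0.   0.01] resp 0.73 1mm sink= [-0.1   0.36]
scene (0.6504, -0.0697) [-0.01  0.01] resp 0.87 1mm sink= [-0.08  0.34]
scene (0.5111, -0.0759) [-0.    0.02] resp 0.76 1mm sink= [-0.01  0.35]
scene (0.4975, 0.2529) [-0.  0.] resp 0.81 1mm sink= [-0.05  0.36]
bystander diff 3.24
bystander diff 3.5
```

View pics/c5.png

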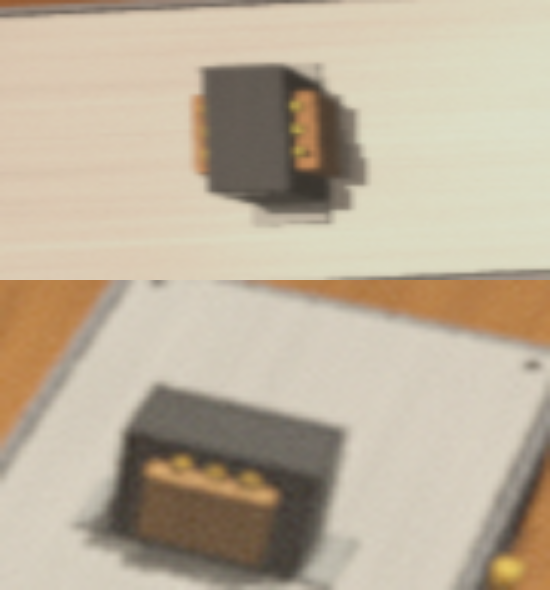

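The correlation reads zero even for the roughly 1 mm sink the weight should cause, so it isn't sensitive enough. I'll use screw centroids and a control patch instead.

Run:
```python
from h import *
for n in ["top","scene"]:
    a=cv2.cvtColor(cv2.imread(f"pics/{n}0.png"),6).astype(np.float32)
    fs=[cv2.cvtColor(np.ascontiguousarray(r.grab_frame(n)[:,:,::-1]),6).astype(np.float32) for _ in range(3)]
    b=np.mean(fs,0)
    def cen(i,u,v):
        p=i[v-4:v+5,u-4:u+5];k=np.median(p)-p;k[k<25]=0;yy,xx=np.mgrid[-4:5,-4:5]
        return np.array([(k*xx).sum(),(k*yy).sum()])/k.sum()
    for p in [(.6373,.2597),(.6504,-.0697),(.5111,-.0759),(.4975,.2529)]:
        u,v=[int(round(x)) for x in w2p(n,[*p,.1])]
        q=a[v-5:v+6,u-5:u+6];
        print(n,p,(cen(b,u,v)-cen(a,u,v)).round(3),"frames",[ (cen(f,u,v)-cen(a,u,v)).round(2).tolist() for f in fs])
    def sh(q,h=14):
        u,v=map(int,w2p(n,q));A,B=[np.ascontiguousarray(i[v-h:v+h,u-h:u+h],dtype=np.float32) for i in (a,b)]
        res=cv2.matchTemplate(B,A[3:-3,3:-3],cv2.TM_CCOEFF_NORMED);return np.subtract(cv2.minMaxLoc(res)[3],3),res.max().round(3),np.abs(A-B).mean().round(2)
    print("small",sh((.605,-.2247,.02)),"cap",sh((.5308,-.369,.03)),"control wood",sh((.62,-.33,0)),"purple",sh((.338,-.168,.03)))
```

```text
top (0.6373, 0.2597) [-0.405 -0.235] frames [[-0.39, -0.24], [-0.4, -0.23], [-0.42, -0.24]]
top (0.6504, -0.0697) [ 0.205 -0.029] frames [[0.21, -0.03], [0.2, -0.03], [0.14, -0.01]]
top (0.5111, -0.0759) [ 0.011 -0.124] frames [[0.01, -0.12], [0.01, -0.12], [0.02, -0.13]]
top (0.4975, 0.2529) [ 0.049 -0.057] frames [[0.04, -0.06], [0.05, -0.05], [0.09, 0.0]]
small (array([0, 0]), np.float32(0.998), np.float32(7.84)) cap (array([0, 0]), np.float32(1.0), np.float32(9.22)) control wood (array([0, 0]), np.float32(0.977), np.float32(8.4)) purple (array([0, 0]), np.float32(0.997), np.float32(7.71))
scene (0.6373, 0.2597) [-0.123 -0.336] frames [[-0.13, -0.33], [-0.12, -0.33], [-0.1, -0.32]]
scene (0.6504, -0.0697) [0.406 0.013] frames [[0.42, 0.0], [0.41, 0.1], [0.42, 0.0]]
scene (0.5111, -0.0759) [ 0.115 -0.653] frames [[0.11, -0.67], [0.09, -0.67], [0.13, -0.63]]
scene (0.4975, 0.2529) [ 0.218 -0.332] frames [[0.41, -0.13], [0.23, -0.33], [0.22, -0.31]]
small (array([0, 0]), np.float32(0.997), np.float32(3.1)) cap (array([0, 0]), np.float32(1.0), np.float32(3.38)) control wood (array([0, 0]), np.float32(0.911), np.float32(3.23)) purple (array([0, 0]), np.float32(0.993), np.float32(2.8))
```

Run:
```python
from h import *
tc=np.array([p2w("top",110+u/5,135+v/3.5,.155) for u,v in [(205,68),(280,65),(288,190),(210,192)]]);print(tc.mean(0))
st();r.hand_in()
```

```text
[0.57095941 0.11122056 0.155     ]
t 25.8 tcp [0.3731 0.1041 0.252 ] F [-0.13  0.19 -0.09] w 0.0771
[[-0.999 -0.041  0.008]
 [-0.041  0.999 -0.001]
 [-0.008 -0.001 -1.   ]]
the job is handed in; nothing more can be done
```

The large transformer is standing upright on the plate, over the bar as I felt it. I let go of it, backed the arm off and handed in at 25.8 s of the 72 s.

- **Finding the bar:** I pressed six spots along the plate with closed fingers, up to about 15 N. The fit put the bar at world y ≈ 0.112 m, about 21 mm towards +y from the plate's middle. Moving off the spot at world y ≈ 0.046, the fingers had not lifted clear and dragged lightly along the plate with about 6 to 8 N. I left that reading out of the fit.
- **Placing:** I gripped the coil and lifted about 6.7 N, so roughly 0.68 kg. It went down slowly at y = 0.1122. The press-down force briefly reached about 5 N upward, so I eased back to near zero before opening the fingers.
- **Last checks:** After release, the top view put the transformer at (0.571, 0.111), within 1 to 3 mm of the target. The small transformer, the capacitor and the purple look-alike had not moved in the pictures. The yellow look-alike I checked only by eye.
- **Weak check on level:** The image check is only good to about 1 mm at the plate ends. Image correlation showed no shift at all, not even the roughly 1 mm sink I expected. The screw positions scattered by up to 0.65 pixel, with no consistent tilt from end to end. That the plate is level rests mainly on the pressing fit, which I trust to about 1.5 mm.

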